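# Find the flush catch of the battery door

## Robot

A 7-joint arm with a two-finger parallel gripper is mounted at the origin on the work surface. World frame = base frame: x ahead of the robot, y to its left, z up, the work surface at z = 0. Lengths are in m, angles in rad, forces in N, time in s.
With the tool pointing down it reaches from about 0.425 to 0.825 m from the base axis. Payload 3.6 kg.
Tool frame: the origin (TCP) lies midway between the tips of the shut fingers; the grasp point (between the pads) lies 19 mm behind it; z points along the fingers, y is the direction in which the jaws open and shut (so a half turn about z gives the same grasp; the last joint's range is limited). The gripper opens to 85 mm and grips with 20 to 120 N. Pads are 22 mm wide; open, the fingers measure 114 mm over their backs; the gripper's body (76 mm by 85 mm) begins 54 mm behind the grasp point. The pads swing forward as they close: fully open they stand 13 mm farther back than shut.
Start: joints at [-1.308, 0.615, -0.013, 1.423, 0.008, 1.103, -0.04], TCP at [0.186, 0.623, 0.231] pointing down, gripper open.
Joint ranges: [-3.12, 3.12], [-0.3, 2.06], [-1.34, 1.32], [0.26, 2.42], [-1.36, 4.5], [0.01, 1.98], [-2.84, 2.84]. Speed limits (rad/s): [2.79, 2.79, 3.14, 3.14, 3.14, 3.14, 3.14].

## Interface

Orientations are given as [roll, pitch, yaw] about the fixed x, y, z axes, in that order (R = Rz(yaw) Ry(pitch) Rx(roll)).
In Python, from workcell import bot gives the robot as it stands. The module is installed in compiled form; this text tells all that it offers.
- The arm moves only by the tool apply_moves, never from a script. Its argument "deltas" is a list of rows, each an object with "translation": the shift along the tool's x, y, z in cm, a list of three; "delta_rot": the turn, a rotation vector about the tool's x, y, z in degrees, a list of three. A call has 1 to 8 rows; each row shifts and turns the pose as measured when the row begins, along the tool's axes as they then stand; what a row does not reach is not made up. A row lasts 1/8 s, in which the tool goes at most 62.5 mm and 10.7 degrees, less where a joint would pass 70% of its speed; a pose out of reach is approached as far as the arm can. A call is refused whole if a number of a shift passes 6.25 or a number of a turn 10.7, either way. A call with a gripper value outside its range is refused whole. "gripper" is the closure, from 0 (fully open) to 1 (shut), set as the call begins (left out, the last holds). The fingers move at their own pace and stop on an object; "force" is the grip in N (left out, the last holds). Time passes only in rows, so rows that do not move let the fingers close. It gives the time, the measured TCP pose, the force and the opening at its end, in the units of the state.
- bot.get_obs(): the state, without advancing time (a new reading comes with each control period).
- bot.read_camera(name): name is "scene" or "top" or "wrist"; returns (picture, depth): 480x640x3 uint8, red, green, blue; 480x640 float32, m along the optical axis (not along the pixel's ray), 0 where there is no reading.
- bot.camera_info(name): a dict with "mtx" (3x3 intrinsics, pixels), "T" (4x4, takes a point from camera to world coordinates). Camera axes: x right, y down, z forward; pixel columns grow to the right and rows downward; lengths in m; the calibration is good to about 2 mm. A picture is of the moment at which its call begins: read the wrist's pose just before it. camera_info takes no time and is no camera call; for the wrist camera it gives the pose at the moment of the call.
- bot.close_job(): hands the job in, once; it reports no verdict.
The state is a dict: "time_s": time; "joint_positions": joint angles; "dq": joint speeds; "joint_torque": joint torques, N m; "ee_pos": TCP position; "eef_rot": TCP orientation; "contact_force": force on the tool from outside, world axes, zero at the start; "moment": the same for the moment, N m; "opening": finger opening in m.
Only numpy, scipy, OpenCV 4.12 (cv2) and the standard library are available. Lean on these libraries where they do the work, as an engineer would, in place of code of your own. Each camera call takes 0.05 s, during which the arm holds its last target.

## Task

The pantry's backup battery unit lies on its back, and its battery flap is opened by a hidden catch: one of the five identical pads in the recessed strip on its face. Feel along the strip with a fingertip for the pad that gives, press that pad all the way in so that the flap springs ajar by itself, and then take your hand away. Do not touch the flap, and leave the jars, tins and other goods on and around the unit standing where they are: nothing is to be picked up.

Things in the scene. Friction and masses are not known exactly. Their poses are not given: they have to be found in the camera images.
- unit: battery unit, a flat grey box with a white face, fixed, 260 (x) x 340 (y) x 80 mm high, lying flat; origin at the centre of its underside, its z up, its x and y along its sides (its yaw on the table varies). The face lies at z = 80 mm. Near its -x side a recessed strip runs along y, 52 mm wide (x from -85 to -33 mm) and 234 mm long. The battery flap lies flush in the face at x 5 to 103 mm, y -69 to 69 mm.
- strip_center (a point): centre of the middle pad's top, at (-59, 0, 78) mm in the unit's frame. The strip holds five white pads, alike to the eye, each 48 (x) x 44 (y) mm, in a row along the unit's y at -92, -46, 0, 46 and 92 mm from this point, tops level with this point, 2 mm below the face. Four are fixed and solid; the fifth is the catch, and which one varies and cannot be seen.
- catch (a joint): how far the catch pad is pushed in, m: 0 at the start, 0.0055 fully in. It slides straight down, starts to give at about 5 N and takes less than 10 N all the way, and stays in where it is left. A fingertip straight down anywhere on the pad works it.
- flap (a joint): opening angle of the battery flap, rad: 0 shut and flush, 0.35 (about 20 degrees, free edge 33 mm up) when the catch is fully in. It is linked to the catch (64 rad per m) and stays ajar. Its hinge is its edge nearest the strip, along the unit's y at x = 5 mm; its free edge, at x = 103 mm, rises.
- spice_jar: small spice jar, 44 mm across, 58 mm high, standing on the unit's face beside the flap; loose, not part of the job; origin at the centre of its underside
- pill_tin: low round tin, 48 mm across, 34 mm high, standing on the unit's face on the other side of the flap; loose, not part of the job; origin at the centre of its underside
- food_can: food can, 72 mm across, 100 mm high, beside the unit's +y end; loose, not part of the job; origin at the centre of its underside
- glass_jar: jar with a screw lid, 80 mm across, 110 mm high, beside the unit's -y end; loose, not part of the job; origin at the centre of its underside
- sauce: sauce bottle, 56 mm across, 170 mm high, beside the unit's +y end; loose, not part of the job; origin at the centre of its underside
- cup: white cup, 72 mm across, 60 mm high, beside the unit's -y end; loose, not part of the job; origin at the centre of its underside

How it is judged:
On the way:
1. a fingertip pushes the catch pad in (value of joint catch above 0.0042 m and contact force between the fingers and catch above 0.5 N), for 0.05 s.
At the end, for the whole second after the job is handed in: The catch pad is in by more than 4.2 of its 5.5 mm and the flap stands ajar by more than 0.26 rad; every loose thing stands upright and at rest within 20 mm of where it began (value of joint catch above 0.0042 m and value of joint flap above 0.26 rad and distance of each of spice_jar, pill_tin, food_can, glass_jar, sauce, cup from where it was at the start of the episode below 0.02 m and angle between each of spice_jar, pill_tin, food_can, glass_jar, sauce, cup's own z axis and vertical below 0.2 rad and linear speed of each of spice_jar, pill_tin, food_can, glass_jar, sauce, cup below 0.03 m/s); the robot touches nothing.
It fails at once if the robot touches the flap (more than 1.5 N) (contact force between any of the fingers, the arm and flap above 1.5 N).
It fails at once if a loose thing is moved (more than 30 mm), lifted or tipped (distance of any of spice_jar, pill_tin, food_can, glass_jar, sauce, cup from where it was at the start of the episode above 0.03 m or angle between any of spice_jar, pill_tin, food_can, glass_jar, sauce, cup's own z axis and vertical above 0.5 rad).
It also fails if it takes over 48 s, if anything falls off the work surface, if the arm or the gripper's body presses on something with over 40 N, if the wrist force passes 120 N, or if a joint passes its speed limit or range.

## Working session

There is one attempt and no reset: what is moved stays moved. The work goes in short steps, Python scripts to look and compute and a tool call to move; the robot and the scene stay as the last step left them, time stands still between calls to the robot, and variables do not carry over. Pictures are saved under pics/ and viewed, and the job is handed in when it is done.

Besides the shell and the picture viewer there is one more tool, called after "Emit:" by a JSON object that holds its "op" and its "data". apply_moves: Moves the arm, as the interface text tells. Its arguments: {"type":"object","properties":{"deltas":{"type":"array"},"gripper":{"type":"number"},"force":{"type":"number"}},"required":["deltas"]}

```bash
mkdir -p pics; python3 - <<'E'
from workcell import bot
import cv2,numpy as np
o=bot.get_obs();print(o)
for n in("top","scene"):
    p,d=bot.read_camera(n);cv2.imwrite(f"pics/{n}0.png",p[:,:,::-1]);np.savez(f"{n}0.npz",p=p,d=d,**bot.camera_info(n))
    print(bot.camera_info(n))
E
```

```text
{'time_s': 0.0, 'joint_positions': array([-1.30750917,  0.61593501, -0.01262949,  1.42488644,  0.00807765,
        1.1033909 , -0.04039993]), 'dq': array([-0.00073852,  0.0002596 , -0.00030702,  0.00226859, -0.00085413,
       -0.00145984,  0.00026147]), 'joint_torque': array([ 4.35648490e-04, -4.69212949e+01,  2.59127710e-01, -1.71032667e+01,
        9.87516629e-03,  9.58782679e-03, -4.84987410e-06]), 'ee_pos': array([0.18549842, 0.62217962, 0.23013197]), 'eef_rot': array([-3.13902237e+00,  9.46887055e-06,  2.85187263e+00]), 'contact_force': array([ 0.03284414, -0.4869152 ,  0.8945878 ]), 'moment': array([-0.02858095,  0.0245083 , -0.04843865]), 'opening': 0.08531551656874034}
{'mtx': array([[566.95525462,   0.        , 320.29253301],
       [  0.        , 566.95525462, 227.1474311 ],
       [  0.        ,   0.        ,   1.        ]]), 'T': array([[ 0.00398235, -0.99451458,  0.10452221,  0.44978847],
       [-0.99978188, -0.00610266, -0.0199738 ,  0.06629468],
       [ 0.02050209, -0.10441986, -0.99432196,  1.31603472],
       [ 0.        ,  0.        ,  0.        ,  1.        ]])}
{'mtx': array([[499.7926822 ,   0.        , 321.7329685 ],
       [  0.        , 499.7926822 , 236.89993964],
       [  0.        ,   0.        ,   1.        ]]), 'T': array([[-0.87032058,  0.25440141, -0.42168947,  0.98512927],
       [ 0.49247638,  0.45481422, -0.7420317 ,  0.77435041],
       [ 0.00301646, -0.85347756, -0.52112086,  0.59118719],
       [ 0.        ,  0.        ,  0.        ,  1.        ]])}
```

View pics/top0.png

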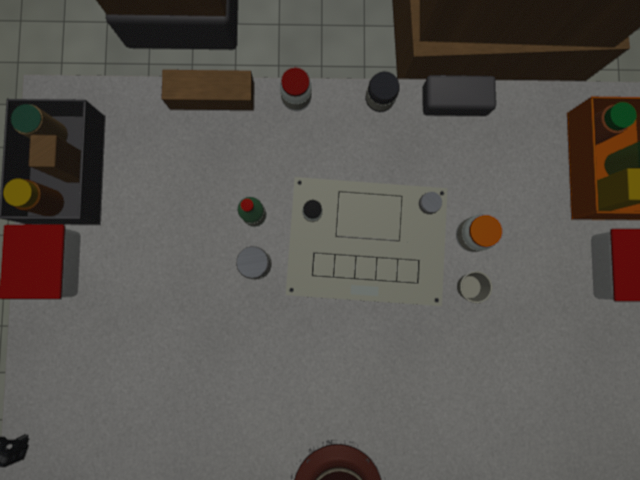

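View pics/scene0.png

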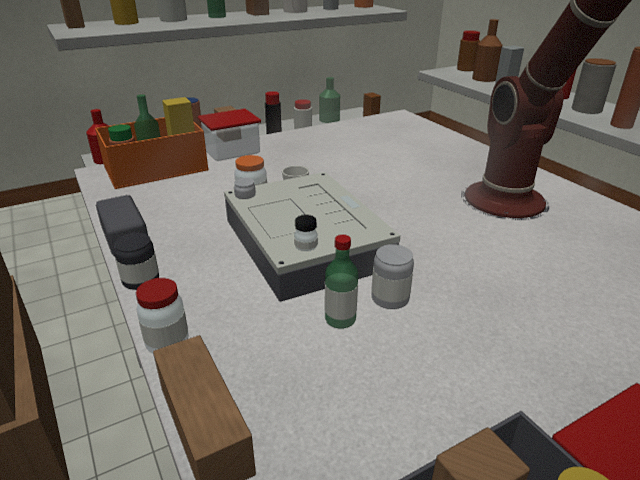

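The top view shows the unit nearly aligned with the world axes. The strip is on the robot's side, from about (312,264) to (419,271), and the flap is beyond it. I'll enlarge the strip and measure it.

```bash
cat > h.py <<'E'
import numpy as np
def w(n,u,v,z=None):
    f=np.load(f"{n}0.npz");K,T,d=f["mtx"],f["T"],f["d"]
    r=np.linalg.inv(K)@[u,v,1]
    s=(z-T[2,3])/(T[:3,:3]@r)[2] if z is not None else d[int(round(v)),int(round(u))]
    return T[:3,:3]@(r*s)+T[:3,3]
E
python3 - <<'E'
import cv2,numpy as np
from h import w
f=np.load("top0.npz");p=f["p"][170:310,275:455]
cv2.imwrite("pics/z0.png",cv2.resize(p[:,:,::-1],None,fx=4.4,fy=4.28,interpolation=cv2.INTER_CUBIC)[:, :800])
for u,v in [(330,265),(366,215),(397,270),(430,290)]: print(w("top",u,v))
g=cv2.cvtColor(f["p"],cv2.COLOR_RGB2GRAY)
d=f["d"]; K,T=f["mtx"],f["T"]
vv,uu=np.mgrid[170:310,275:455]; P=np.stack([(uu-K[0,2])/K[0,0],(vv-K[1,2])/K[1,1],np.ones(uu.shape)],-1)*d[170:310,275:455,None]
W=P@T[:3,:3].T+T[:3,3]
m=((W[...,2]>.06)&(W[...,2]<.12)).astype(np.uint8)
n,l,s,c=cv2.connectedComponentsWithStats(m);k=1+s[1:,4].argmax()
m=(l==k)
pts=W[m][:,:2].astype(np.float32);print(cv2.minAreaRect(pts), np.median(W[m][:,2]))
E
```

```text
[0.49725332 0.0196903  0.07206699]
[ 0.60706751 -0.05893443  0.0812162 ]
[ 0.48709833 -0.12804702  0.0685747 ]
[ 0.44368273 -0.19733243  0.08239374]
((0.5507311820983887, -0.06201586127281189), (0.3407920300960541, 0.2612103521823883), 86.18083953857422) 0.08000007838132361
```

View pics/z0.png

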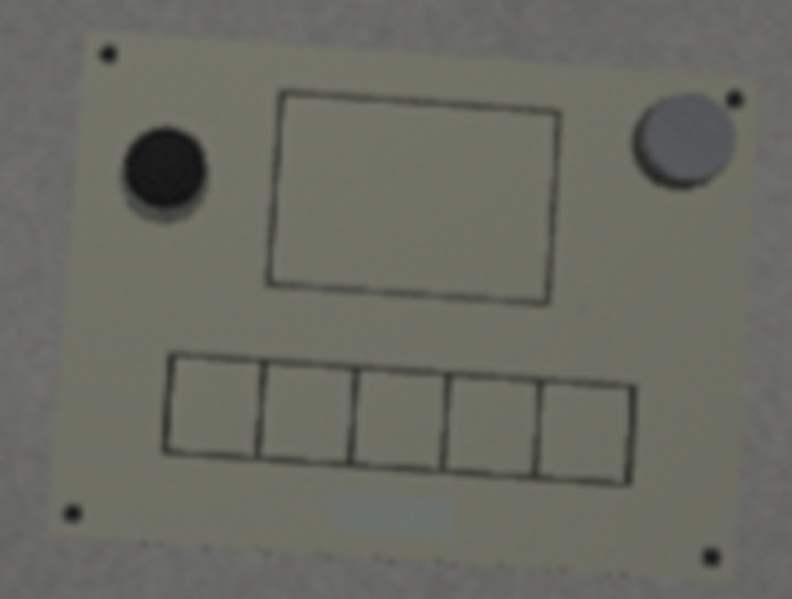

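```bash
python3 - <<'E'
import numpy as np
from h import w
C=[w("top",(a+.5)/4.4-.5+275,(b+.5)/4.28-.5+170,.08) for a,b in [(170,353),(636,384),(630,484),(165,452)]]
print(np.round(C,4)); c=np.mean(C,0);print(c)
y=(C[0]-C[1]+C[3]-C[2]);yaw=np.arctan2(-y[0],y[1]);print(np.degrees(yaw),np.linalg.norm(C[0]-C[1]),np.linalg.norm(C[1]-C[2]))
R=lambda t:np.array([[np.cos(t),-np.sin(t)],[np.sin(t),np.cos(t)]])
print("from outline",np.array([.5507,-.0620])+R(yaw)@[-.059,0])
for k in(92,46,0,-46,-92): print(k,c[:2]+R(yaw)@[0,k/1000])
E
```

```text
[[ 0.5249  0.0566  0.08  ]
 [ 0.5102 -0.1751  0.08  ]
 [ 0.4594 -0.1714  0.08  ]
 [ 0.4746  0.0588  0.08  ]]
[ 0.49227493 -0.05777338  0.08      ]
-3.698583059729033 0.23219828743764517 0.0510158064647027
from outline [ 0.49182288 -0.05819405]
92 [0.49820963 0.034035  ]
46 [ 0.49524228 -0.01186919]
0 [ 0.49227493 -0.05777338]
-46 [ 0.48930758 -0.10367757]
-92 [ 0.48634023 -0.14958177]
```

Emit:
{"op": "apply_moves", "data": {"deltas": [{"translation": [-3.4,-3.4,0],"delta_rot": [0,0,0]},{"translation": [-3.4,-3.4,0],"delta_rot": [0,0,0]},{"translation": [-3.4,-3.4,0],"delta_rot": [0,0,0]},{"translation": [-3.4,-3.4,0],"delta_rot": [0,0,0]},{"translation": [-3.4,-3.4,0],"delta_rot": [0,0,0]},{"translation": [-3.4,-3.4,0],"delta_rot": [0,0,0]},{"translation": [-3.4,-3.4,0],"delta_rot": [0,0,0]},{"translation": [0,0,0],"delta_rot": [0,0,0]}], "gripper": 1, "force": 40}}

```text
time_s: 1.1
ee_pos: [0.349, 0.3151, 0.2265]
eef_rot: [-3.132, -0.002, 2.852]
contact_force: [0.0, 0.9, 0.5]
opening: -0.0
```

Emit:
{"op": "apply_moves", "data": {"deltas": [{"translation": [-3.3,-3.3,0],"delta_rot": [0,0,0]},{"translation": [-3.3,-3.3,0],"delta_rot": [0,0,0]},{"translation": [-3.3,-3.3,0],"delta_rot": [0,0,0]},{"translation": [-3.3,-3.3,0],"delta_rot": [0,0,0]},{"translation": [-3.3,-3.3,0],"delta_rot": [0,0,0]},{"translation": [-3.3,-3.3,0],"delta_rot": [0,0,0]},{"translation": [-3.0,-3.0,0],"delta_rot": [0,0,-6.5]},{"translation": [0,0,0],"delta_rot": [0,0,-6.5]}]}}

```text
time_s: 2.1
ee_pos: [0.5078, 0.0334, 0.2254]
eef_rot: [-3.137, -0.006, 3.101]
contact_force: [-0.5, 0.2, -0.8]
opening: 0.0
```

```bash
cat >> h.py <<'E'
def go(x,y,z):
    from workcell import bot
    from scipy.spatial.transform import Rotation as Ro
    o=bot.get_obs();R=Ro.from_euler("xyz",o["eef_rot"])
    print(np.round(o["time_s"],2),"pos",np.round(o["ee_pos"],4),"rot",np.round(np.degrees(o["eef_rot"]),1),"F",np.round(o["contact_force"],2))
    print("cm tool",np.round(R.inv().apply(np.array([x,y,z])-o["ee_pos"])*100,2),"rotvec",np.round((R.inv()*Ro.from_euler("xyz",[180,0,176.3],degrees=True)).as_rotvec(degrees=True),2))
E
python3 -c "
from h import *;go(.498,.034,.10)"
```

```text
2.1 pos [0.5078 0.0334 0.2254] rot [-179.8   -0.4  177.7] F [-0.47  0.15 -0.81]
cm tool [ 0.9   0.07 12.55] rotvec [-0.24 -0.36  1.38]
```

Emit:
{"op": "apply_moves", "data": {"deltas": [{"translation": [0.5,0,3.0],"delta_rot": [0,0,1.3]},{"translation": [0.4,0,3.0],"delta_rot": [0,0,0]},{"translation": [0,0,3.0],"delta_rot": [0,0,0]},{"translation": [0,0,2.5],"delta_rot": [0,0,0]},{"translation": [0,0,0],"delta_rot": [0,0,0]}]}}

```text
time_s: 2.72
ee_pos: [0.4993, 0.0391, 0.1066]
eef_rot: [3.142, -0.006, 3.084]
contact_force: [0.6, -0.4, 0.3]
opening: 0.0003
```

```bash
python3 -c "
from h import *;go(.498,.034,.078)"
```

```text
2.72 pos [0.4993 0.0391 0.1066] rot [180.   -0.3 176.7] F [ 0.62 -0.45  0.26]
cm tool [ 0.09 -0.52  2.86] rotvec [ 0.   -0.32  0.4 ]
```

Emit:
{"op": "apply_moves", "data": {"deltas": [{"translation": [0.1,-0.5,1.2],"delta_rot": [0,0,0]},{"translation": [0,0,0.7],"delta_rot": [0,0,0]},{"translation": [0,0,0.4],"delta_rot": [0,0,0]},{"translation": [0,0,0],"delta_rot": [0,0,0]}]}}

```text
time_s: 3.22
ee_pos: [0.4998, 0.0349, 0.0842]
eef_rot: [3.14, -0.001, 3.085]
contact_force: [0.2, 0.8, 0.1]
opening: -0.0001
```

```bash
python3 -c "
from h import *;go(.498,.034,.078)"
```

```text
3.22 pos [0.4998 0.0349 0.0842] rot [ 1.799e+02 -1.000e-01  1.768e+02] F [0.18 0.81 0.07]
cm tool [ 0.18 -0.1   0.62] rotvec [ 0.07 -0.06  0.46]
```

Emit:
{"op": "apply_moves", "data": {"deltas": [{"translation": [0.1,-0.1,0.3],"delta_rot": [0,0,0]},{"translation": [0,0,0.3],"delta_rot": [0,0,0]},{"translation": [0,0,0.2],"delta_rot": [0,0,0]},{"translation": [0,0,0.2],"delta_rot": [0,0,0]}]}}

```text
time_s: 3.72
ee_pos: [0.4994, 0.034, 0.078]
eef_rot: [3.14, 0.001, 3.085]
contact_force: [-4.4, 0.4, 20.6]
opening: -0.0
```

Pad +92 takes 20 N at z = 78 mm without moving, so it's solid. Next pad.

Emit:
{"op": "apply_moves", "data": {"deltas": [{"translation": [0,0,-0.9],"delta_rot": [0,0,0]},{"translation": [0,-2.3,0],"delta_rot": [0,0,0]},{"translation": [0,-2.3,0],"delta_rot": [0,0,0]},{"translation": [0,0,0],"delta_rot": [0,0,0]}]}}

```text
time_s: 4.22
ee_pos: [0.4979, -0.0121, 0.0885]
eef_rot: [3.139, 0.005, 3.086]
contact_force: [-0.2, 0.2, -0.1]
opening: 0.0002
```

```bash
python3 -c "
from h import *;go(.495,-.012,.078)"
```

```text
4.22 pos [ 0.4979 -0.0121  0.0885] rot [179.8   0.3 176.8] F [-0.19  0.2  -0.08]
cm tool [ 0.29 -0.    1.05] rotvec [0.16 0.26 0.53]
```

Emit:
{"op": "apply_moves", "data": {"deltas": [{"translation": [0.2,0,0.5],"delta_rot": [0,0,0]},{"translation": [0,0,0.4],"delta_rot": [0,0,0]},{"translation": [0,0,0.2],"delta_rot": [0,0,0]},{"translation": [0,0,0.2],"delta_rot": [0,0,0]},{"translation": [0,0,0.2],"delta_rot": [0,0,0]}]}}

```text
time_s: 4.85
ee_pos: [0.4961, -0.0093, 0.0781]
eef_rot: [3.139, 0.005, 3.091]
contact_force: [-5.1, -1.4, 18.4]
opening: -0.0001
```

Pad +46 is solid too: 18 N at 78 mm. On to the middle pad.

Emit:
{"op": "apply_moves", "data": {"deltas": [{"translation": [0,0,-0.9],"delta_rot": [0,0,0]},{"translation": [0.1,-2.4,0],"delta_rot": [0,0,0]},{"translation": [0.1,-2.4,0],"delta_rot": [0,0,0]},{"translation": [0,0,0],"delta_rot": [0,0,0]}]}}

```text
time_s: 5.35
ee_pos: [0.4927, -0.0546, 0.0877]
eef_rot: [3.137, 0.007, 3.097]
contact_force: [0.7, 1.0, 0.1]
opening: 0.0001
```

```bash
python3 -c "
from h import *;go(.492,-.058,.078)"
```

```text
5.35 pos [ 0.4927 -0.0546  0.0877] rot [179.7   0.4 177.4] F [0.65 0.99 0.13]
cm tool [ 0.06 -0.35  0.97] rotvec [0.28 0.39 1.15]
```

Emit:
{"op": "apply_moves", "data": {"deltas": [{"translation": [0.1,-0.4,0.4],"delta_rot": [0,0,1.0]},{"translation": [0,0,0.4],"delta_rot": [0,0,0]},{"translation": [0,0,0.2],"delta_rot": [0,0,0]},{"translation": [0,0,0.2],"delta_rot": [0,0,0]},{"translation": [0,0,0.2],"delta_rot": [0,0,0]}]}}

```text
time_s: 5.98
ee_pos: [0.4919, -0.0554, 0.0737]
eef_rot: [3.136, 0.006, 3.084]
contact_force: [-2.2, -1.0, 6.3]
opening: -0.0003
```

The middle pad gives: z = 73.7 mm at 6 N. I'll push it to the stop.

Emit:
{"op": "apply_moves", "data": {"deltas": [{"translation": [0,0,0.2],"delta_rot": [0,0,0]},{"translation": [0,0,0.2],"delta_rot": [0,0,0]},{"translation": [0,0,0.2],"delta_rot": [0,0,0]}]}}

```text
time_s: 6.35
ee_pos: [0.492, -0.0554, 0.0725]
eef_rot: [3.137, 0.007, 3.085]
contact_force: [-4.2, 0.1, 19.8]
opening: 0.0003
```

It's at the stop: 72.5 mm, 20 N. Now I'll retreat straight up, then back toward the robot.

Emit:
{"op": "apply_moves", "data": {"deltas": [{"translation": [0,0,-1.0],"delta_rot": [0,0,0]},{"translation": [0,0,-3.0],"delta_rot": [0,0,0]},{"translation": [0,0,-4.0],"delta_rot": [0,0,0]},{"translation": [0,0,-4.0],"delta_rot": [0,0,0]},{"translation": [0,0,-4.0],"delta_rot": [0,0,0]},{"translation": [0,0,0],"delta_rot": [0,0,0]},{"translation": [0,0,0],"delta_rot": [0,0,0]}]}}

```text
time_s: 7.22
ee_pos: [0.4905, -0.0517, 0.237]
eef_rot: [3.135, 0.006, 3.091]
contact_force: [-0.4, 0.8, -0.1]
opening: -0.0001
```

```bash
python3 - <<'E'
from workcell import bot
import cv2,numpy as np
print(bot.get_obs()["contact_force"],bot.get_obs()["ee_pos"])
for n in("top","scene"):
    p,d=bot.read_camera(n);cv2.imwrite(f"pics/{n}1.png",p[:,:,::-1])
    f=np.load(n+"0.npz");D=cv2.absdiff(p,f["p"]);cv2.imwrite(f"pics/{n}diff.png",D*4)
E
```

```text
[-0.41226524  0.78992333 -0.05279674] [ 0.49051705 -0.05174864  0.23699578]
```

View pics/scene1.png

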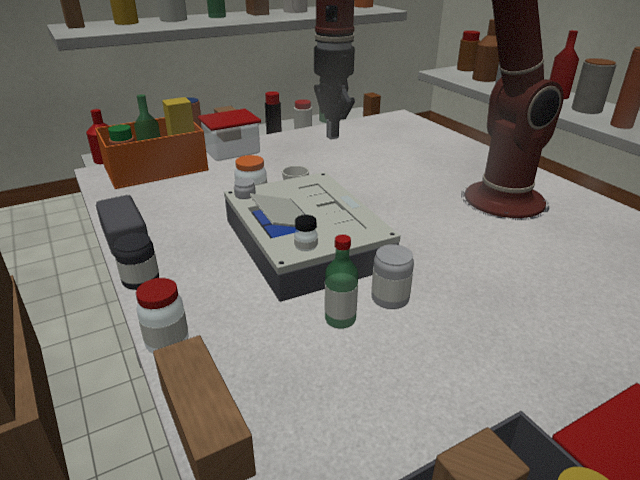

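View pics/top1.png

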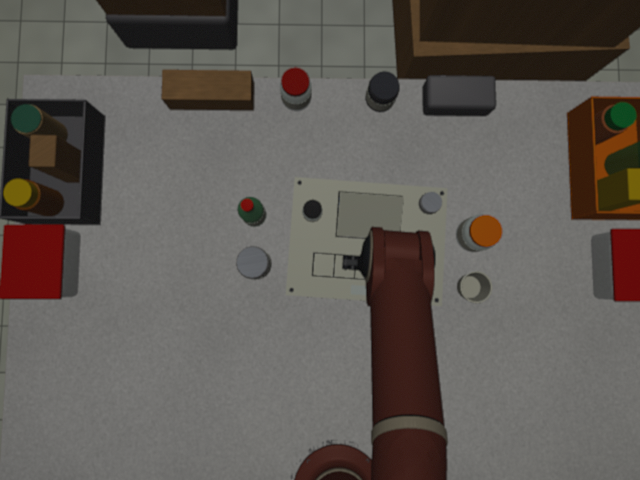

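The flap stands ajar, with the blue interior showing at (270,220) in the scene view. All the goods are at their starting pixels, and the hand is well clear.

```bash
python3 -c "
from workcell import bot
print(bot.close_job())"
```

```text
the job is handed in; nothing more can be done
None
```

The catch is the middle pad. I pressed it fully in, the flap sprang ajar by itself, and I handed the job in at about 7.3 s on the robot's clock.

- **Feeling along the strip:** with the fingers shut, the pads at +92 and +46 mm each took 18–21 N at z = 78 mm without moving. The middle pad gave at about 6 N. I pushed it to its stop at z = 72.5 mm (5.5 mm in, 20 N) and did not need to test the last two pads.
- **Last checks:** I lifted the hand straight up to z = 0.237 m, where the force reading was about zero. The scene and top pictures show the flap ajar and all six loose things where they started, by eye. I did not measure the flap's angle or the goods' positions numerically, and no check failed or disagreed.

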